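Open the push-and-turn tablet bottle in its holder

ROBOT

A 6-joint arm with a two-finger parallel gripper is mounted at the origin on the work surface. World frame = base frame: x ahead of the robot, y to its left, z up, the work surface at z = 0. Lengths are in m, angles in rad, forces in N, time in s.
With the tool pointing down it reaches from about 0.275 to 0.825 m from the base axis. Payload 4.9 kg.
Tool frame: the origin (TCP) lies midway between the tips of the shut fingers; the grasp point (between the pads) lies 19 mm behind it (grip_point_offset is the distance from the TCP to the grasp point, in m); z points along the fingers, y is the line along which they close (so a half turn about z gives the same grasp; the last joint's range is limited). The gripper opens to 85 mm and grips with 20 to 120 N. Pads are 22 mm wide; open, the fingers measure 114 mm over their backs; the gripper's body (76 mm by 85 mm) begins 54 mm behind the grasp point. The pads swing forward as they close: fully open they stand 13 mm farther back than shut.
Start: joints at [1.038, 0.326, -0.193, 1.052, 0, 1.437], TCP at [0.214, 0.507, 0.231] pointing down, gripper open.
Joint ranges: [-2.65, 2.65], [-0.97, 1.79], [-1.3, 1.35], [-1.93, 2.1], [-1.47, 1.37], [-3.14, 3.14]. Speed limits (rad/s): [2.57, 2.57, 3.14, 3.14, 3.14, 3.14].

INTERFACE

Orientations are given as a rotation vector (axis times angle).
In Python, from cell import * gives the robot as it stands. Calls block until the motion is done:
- movep(position, orientation): joint-space move of the TCP to a pose.
- move_l(position, velocity=0.15, rot=None, until_force=None): straight line of the TCP; rot=None keeps the orientation; velocity is the mean speed in m/s. With until_force (N) it stops when the force on the tool has changed by that much, and returns True; else False.
- set_joints(angles): joint-space move.
- let_go() and grab(newtons=None): open the fingers fully, or close them until they stop; newtons is the grip in N (None keeps the last).
- sleep(seconds).
- ik(position, orientation): joint angles nearest the present ones, or None.
- get_state(): the state.
- grab_frame(name): name is "scene" or "side" or "wrist"; returns a dict with "img" (384x512x3 uint8, red, green, blue), "fx", "fy", "cx", "cy" (pixels), "cam_to_world" (4x4, takes a point from camera to world coordinates); the wrist camera has in their place "T_tool_cam" (4x4, takes a point from camera to tool coordinates, whose origin is the TCP and whose axes are the flange's). Camera axes: x right, y down, z forward; pixel columns grow to the right and rows downward; lengths in m; the calibration is good to about 2 mm. A picture is of the moment at which its call begins: read the wrist's pose just before it. There is no depth.
A pose or a line that the arm cannot do raises MotionError and nothing moves.
- sign_off(): hands the job in; it is judged then, once.
Trained networks look in the newest picture that a camera, given by its name, has taken for a name from the list of things; names that differ only in an ending like _2 or _b are one class to them, and where a whole thing is asked for, a point or a joint stands for the part that bears it (a point fixed in the world has none). Each returns a list of dicts, best first, with "score" (0 to 1); they miss things now and then, are a little off and sometimes report something else, mostly with a low value. They report only what shows in the picture. A call takes as long as a camera call. They do not tell look-alikes from the thing itself.
- spot_in(camera, name): "centre" ([column, row] in pixels, amid what is visible of it).
- silhouettes(camera, name): "mask" (384x512 bool, what is visible of it) and "centre" ([column, row] in pixels, amid what is visible of it).
- tip_of(camera, name): "centre" ([column, row] in pixels: a listed point, or the origin of a listed thing).
The state is a dict: "clock": time; "q": joint angles; "joint_velocities": joint speeds; "tau": joint torques, N m; "position": TCP position; "eef_rot": TCP orientation; "contact_force": force on the tool from outside, world axes, zero at the start; "wrist_torque": the same for the moment, N m; "finger_gap": opening from 0.0 (shut) to 1.0 (fully open); "grasp_force": force on a finger pad.
Only numpy, scipy, OpenCV 4.12 (cv2) and the standard library are available. Lean on these libraries where they do the work, as an engineer would, in place of code of your own. Each camera call takes 0.05 s, during which the arm holds its last target. There are 200 camera calls.

TASK

The boat is moving, so first stand the square white tablet bottle with the red push-and-turn cap in the square pocket of the teak bottle holder: lower it in (do not drop it) until it sits flat on the pocket's floor. Then press the red cap down, turn it anticlockwise while it is pressed, and lift it off; finish the program still holding the cap in the gripper, level and still, about 5 cm above the mouth of the bottle, with the bottle left sitting flat in its pocket. Do not knock or shift the mugs, the jars or anything else on the sideboard.

Things in the scene. Friction and masses are not known exactly. Their poses are not given: they have to be found in the camera images.
- bottle: Square white tablet bottle, paper label with red band, about 0.18 kg, loose. Origin: centre of underside; z up, x and y square to its faces. Body 56 x 56 mm, straight from 4 to 79 mm height (foot 50 x 50 mm), shoulder to 82 mm, 27 mm round neck, mouth at 104 mm, 115 mm tall with the cap on. Three lugs round the neck hold the cap. Starts upright; place and yaw vary.
- mouth (a point): Centre of the bottle's mouth, 104 mm above the bottle's underside; axes as the bottle's.
- cap: Red ribbed push-and-turn cap, 46 mm diameter, 26 mm tall, 30 g, white anticlockwise arrows on top. Origin: centre of its lower rim; z up. Locked on, its rim is 89 mm above the bottle's underside, its top at 115. Unpressed it is locked. Pressed 4.3 mm or more (best 5 to 6), it turns anticlockwise from above: free to lift at 45 to 78 degrees from the start (best 60), stop at 81.
- holder: Teak bottle holder fixed to the sideboard: block 92 (x) by 200 (y) by 30 mm high, a square pocket 50 mm along its +y and a round pocket 48 mm along its -y, in which an amber jar stands (its lid 70 mm above the sideboard). Origin: centre of underside; z up. Place and yaw vary.
- pocket (a point): Centre of the floor of the square pocket, 8 mm above the sideboard; axes as the holder's. The pocket is 60 x 60 mm, sides along x and y, 22 mm deep (rim 30 mm above the sideboard): the bottle has 2 mm play on each side, can turn about 6 degrees in it, and fits any of four ways round.
- mug: White mug with blue motif, 82 mm diameter, 88 mm tall, handle on its +y side reaching 71 mm from the axis. Origin: centre of underside. Leave it alone.
- vitamins: Round amber bottle with a white cap, 52 mm diameter, 102 mm tall, not the one to open. Origin: centre of underside. Leave it alone.
- jar: Small amber honey jar with brass lid, 54 mm diameter, 62 mm tall, standing in the holder's round pocket. Origin: centre of underside. Leave it alone.
- remote: Black remote control lying flat, 48 x 170 x 20 mm, long side along its y. Origin: centre of underside. Leave it alone.
- mug_far: Second white and blue mug, as the first, toward the far edge. Origin: centre of underside. Leave it alone.
- mill: Dark wooden pepper mill, 54 mm diameter, 138 mm tall, toward the far edge. Origin: centre of underside. Leave it alone.
- logbook: Navy blue book lying flat, 100 x 150 x 22 mm, toward the far edge. Origin: centre of underside. Leave it alone.
- liner (a joint): The cap's inner spring: how far the cap is pressed down on the bottle's mouth, m. 0 unpressed or off; it yields from 4.5 N, reaches 0.005 at 12 N and stops at 0.0065 at 14 N.
Not all that is in view belongs to the job. Of the things like the cap, leave any that is black or pink; of the rest the smaller one is meant.

How it is judged:
On the way, in this order (a step that is already met when the one before it is completed fails the run):
1. the bottle is lowered into the square pocket while still held in the gripper, its cap on (z of bottle in the frame of pocket below 0.01 m and horizontal distance between bottle and pocket below 0.006 m and angle between bottle's own z axis and vertical below 0.15 rad and z of cap in the frame of bottle below 0.093 m and (contact force between the fingers and bottle above 0.5 N or contact force between the fingers and cap above 0.5 N)), for 0.05 s.
2. with the bottle flat on the pocket floor, the cap is pressed down at least 3.5 mm (z of cap in the frame of bottle below 0.0855 m and z of bottle in the frame of pocket below 0.003 m and horizontal distance between bottle and pocket below 0.006 m and angle between bottle's own z axis and vertical below 0.05 rad), for 0.05 s.
3. the cap is off, held in the gripper above the seated bottle (z of cap in the frame of mouth above 0.01 m and contact force between the fingers and cap above 0.5 N and z of bottle in the frame of pocket below 0.003 m), for 0.1 s.
At the end, for the whole second after the job is handed in: Cap held still in the fingers, touching nothing else, level within 14 degrees, its rim 25 to 90 mm above the bottle's mouth and within 25 mm sideways; the bottle, untouched, in the square pocket within 3 mm of its floor, within 6 mm of its centre, upright within 3 degrees (z of cap in the frame of mouth between 0.025 and 0.09 m and horizontal distance between cap and mouth below 0.025 m and angle between cap's own z axis and vertical below 0.25 rad and contact force between the fingers and cap above 1 N and contact force between cap and bottle below 0.1 N and linear speed of each of cap, bottle below 0.03 m/s and z of bottle in the frame of pocket below 0.003 m and horizontal distance between bottle and pocket below 0.006 m and angle between bottle's own z axis and vertical below 0.05 rad and contact force between the arm and bottle below 0.5 N); the arm keeps its last pose, push and grip.
It fails at once if a bystander is shifted more than 25 mm or tipped (distance of any of mug, vitamins, jar, remote, mug_far, mill, logbook from where it was at the start of the episode above 0.025 m or angle between any of mug, vitamins, jar, mug_far, mill's own z axis and vertical above 0.4 rad).
It also fails if it takes over 50 s, if anything falls off the work surface, if the arm or the gripper's body presses on something with over 40 N, if the wrist force passes 120 N, or if a joint passes its speed limit or range.

## Working session

There is one attempt and no reset: what is moved stays moved. The work goes in short steps, each a Python script; the robot and the scene stay as the last script left them, time stands still between calls to the robot, and variables do not carry over. Pictures are saved under pics/ and viewed, at most 10 in all, crops included, and the job is handed in when it is done.

```bash
mkdir -p pics; ls; python3 - <<'E'
from cell import *
import cv2,numpy as np
s=get_state(); print({k:np.round(v,3) for k,v in s.items()})
ims=[]
for c in ["scene","side"]:
    f=grab_frame(c); cv2.imwrite(f"pics/{c}0.png",cv2.resize(f["img"][...,::-1],(800,600),interpolation=cv2.INTER_CUBIC))
    print(c,f["fx"],f["cx"],f["cy"],np.round(f["cam_to_world"],3).tolist())
    for n in ["bottle","cap","holder","pocket","mug","vitamins","jar"]:
        print(n,[(np.round(d["centre"]).tolist(),round(d["score"],2)) for d in tip_of(c,n)][:5])
E
```

```text
pics
{'clock': np.float64(0.0), 'q': array([ 1.038,  0.327, -0.194,  1.052,  0.   ,  1.437]), 'joint_velocities': array([-0.001,  0.001, -0.   , -0.   ,  0.001, -0.001]), 'tau': array([ 0.0000e+00, -4.4339e+01,  2.6245e+01,  1.5000e-02,  0.0000e+00,
        0.0000e+00]), 'position': array([0.213, 0.506, 0.23 ]), 'eef_rot': array([-6.220e-01, -3.079e+00,  3.000e-03]), 'contact_force': array([-0.073,  0.218, -0.638]), 'wrist_torque': array([-0.013,  0.011,  0.008]), 'grasp_force': np.float64(0.0), 'finger_gap': np.float64(1.005)}
scene 451.628212555261 250.62674360940588 191.2717597539285 [[0.558, 0.456, -0.693, 1.415], [0.829, -0.328, 0.452, -0.577], [-0.021, -0.827, -0.561, 0.75], [0.0, 0.0, 0.0, 1.0]]
bottle [([121.0, 224.0], 0.57)]
cap [([117.0, 251.0], 0.9), ([115.0, 203.0], 0.77), ([165.0, 240.0], 0.66), ([156.0, 210.0], 0.65)]
holder []
pocket [([281.0, 184.0], 0.92)]
mug [([350.0, 180.0], 0.69)]
vitamins [([314.0, 156.0], 0.75), ([120.0, 224.0], 0.29)]
jar [([263.0, 199.0], 0.91)]
side 454.5106510780422 255.6232766598204 193.3418203246838 [[0.914, -0.291, 0.283, 0.285], [-0.406, -0.639, 0.653, -0.723], [-0.01, -0.711, -0.703, 0.84], [0.0, 0.0, 0.0, 1.0]]
bottle [([253.0, 360.0], 0.61)]
cap [([251.0, 332.0], 0.77), ([305.0, 359.0], 0.74), ([356.0, 259.0], 0.64), ([220.0, 318.0], 0.56), ([286.0, 302.0], 0.56)]
holder [([224.0, 196.0], 0.8)]
pocket [([216.0, 184.0], 0.75)]
mug [([221.0, 136.0], 0.87), ([357.0, 259.0], 0.28)]
vitamins [([162.0, 156.0], 0.75)]
jar [([237.0, 207.0], 0.62)]
```

View pics/scene0.png

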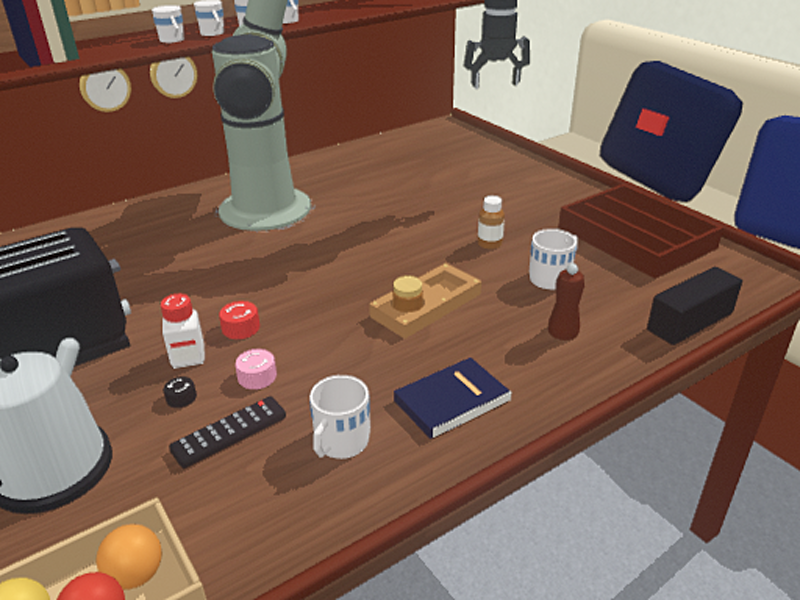

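View pics/side0.png

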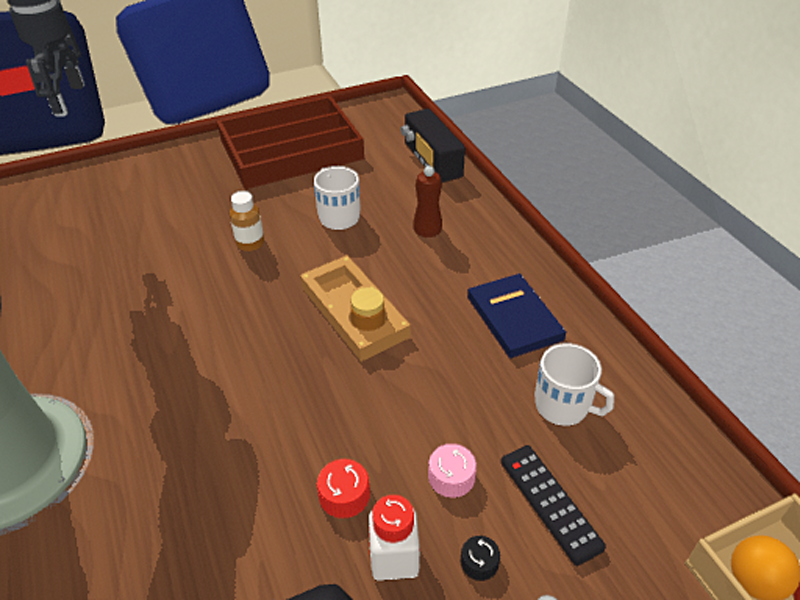

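Scene (800x600): the caps are the red one on the white bottle (176,305), a larger loose red one (239,319), a pink one (255,368) and a black one (179,390). The cap on the bottle is meant: it is red and smaller than the loose red one. The square pocket is empty at (450,285), and the jar is in the round pocket at (407,295).

```bash
cat > h.py <<'E'
from cell import *
import cv2,numpy as np
from scipy.optimize import least_squares, minimize
from scipy.spatial.transform import Rotation as R
def down(yaw): # tool z down; tool y axis at world angle yaw
    y=np.array([np.cos(yaw),np.sin(yaw),0]); z=np.array([0,0,-1.]); x=np.cross(y,z)
    return R.from_matrix(np.c_[x,y,z]).as_rotvec()
def frame(c):
    s=get_state(); f=grab_frame(c)
    if c=="wrist":
        T=np.eye(4); T[:3,:3]=R.from_rotvec(s["eef_rot"]).as_matrix(); T[:3,3]=s["position"]
        f["cam_to_world"]=T@np.array(f["T_tool_cam"])
    return f
def proj(f,P):
    p=(np.c_[P,np.ones(len(P))]@np.linalg.inv(f["cam_to_world"]).T)[:,:3]
    return np.c_[f["fx"]*p[:,0]/p[:,2]+f["cx"],f["fy"]*p[:,1]/p[:,2]+f["cy"]]
def onplane(f,px,z):
    T=np.array(f["cam_to_world"]); d=T[:3,:3]@[(px[0]-f["cx"])/f["fx"],(px[1]-f["cy"])/f["fy"],1]
    return T[:3,3]+d*(z-T[2,3])/d[2]
def box(w,l,z0,z1): return np.array([[sx*w/2,sy*l/2,z] for sx in(-1,1) for sy in(-1,1) for z in(z0,z1)])
def cyl(r,z0,z1,c=(0,0)): 
    a=np.arange(0,2*np.pi,.2); return np.array([[c[0]+r*np.cos(t),c[1]+r*np.sin(t),z] for t in a for z in(z0,z1)])
BOT=[box(.056,.056,.004,.079),box(.05,.05,0,.004),cyl(.023,.089,.115),cyl(.0135,.08,.1)]
HOL=[box(.092,.2,0,.03),cyl(.027,.03,.07,(0,-.048))]
def fit(views,parts,p0,z0=0.,yaws=np.arange(-.8,.8,.2)):
    "views: [(frame,mask)]; best x,y,yaw by silhouette overlap"
    def cost(p):
        c=0
        for f,m in views:
            M=np.zeros(m.shape,np.uint8); Rz=R.from_euler("z",p[2]).as_matrix()
            for P in parts:
                q=proj(f,P@Rz.T+[p[0],p[1],z0]); cv2.fillConvexPoly(M,cv2.convexHull(np.round(q*16).astype(np.int32)),1,cv2.LINE_8,4)
            M=M>0; c+=1-(M&m).sum()/max(1,(M|m).sum())
        return c/len(views)
    best=min((minimize(cost,[*p0,y],method="Nelder-Mead",options=dict(initial_simplex=[[p0[0],p0[1],y],[p0[0]+.01,p0[1],y],[p0[0],p0[1]+.01,y],[p0[0],p0[1],y+.15]],xatol=1e-4,fatol=1e-4)) for y in yaws),key=lambda r:r.fun)
    return best.x,best.fun
def mask(c,names,near,rad=80):
    m=np.zeros((384,512),bool)
    for n in names:
        for d in silhouettes(c,n):
            if d["score"]>.3 and np.linalg.norm(np.array(d["centre"])-near)<rad: m|=d["mask"]; break
    return m
E
python3 - <<'E'
from h import *
fs={c:frame(c) for c in("scene","side")}
cv2.imwrite("pics/crop.png",cv2.resize(fs["side"]["img"][280:384,190:340,::-1],None,fx=5,fy=5,interpolation=cv2.INTER_CUBIC))
def pt(c,n,near): 
    L=[d["centre"] for d in tip_of(c,n)]; return min(L,key=lambda p:np.hypot(p[0]-near[0],p[1]-near[1])) if L else None
for n,z,a,b in [("cap",.089,(115,203),(251,332)),("bottle",0,(121,224),(253,360)),("pocket",.008,(281,184),(216,184)),("jar",.008,(263,199),(237,207)),("vitamins",0,(314,156),(162,156)),("mug",0,(350,180),(221,136))]:
    print(n,[np.round(onplane(fs[c],p,z)[:2],3) for c,near in(("scene",a),("side",b)) if (p:=pt(c,n,near)) is not None])
for c,n in (("scene",(117,215)),("side",(252,340))):
    v=[(fs[c],mask(c,["bottle","cap"],np.array(n),25))]; print(v[0][1].sum())
    fs[c]["m"]=v[0]
p0=onplane(fs["scene"],(121,224),0)[:2]
print("bottle",fit([fs[c]["m"] for c in fs],BOT,p0))
v=[(fs["scene"],mask("scene",["holder","jar"],np.array((272,190)),40)),(fs["side"],mask("side",["holder","jar"],np.array((226,196)),40))]
print([x[1].sum() for x in v])
print("holder",fit(v,HOL,onplane(fs["side"],(224,196),0)[:2],yaws=np.arange(-3,3,.4)))
E
```

```text
cap [array([ 0.438, -0.353]), array([ 0.43 , -0.352])]
bottle [array([ 0.412, -0.348]), array([ 0.434, -0.354])]
pocket [array([0.519, 0.114]), array([0.752, 0.204])]
jar [array([0.552, 0.022]), array([ 0.447, -0.309])]
vitamins [array([0.436, 0.314]), array([0.441, 0.32 ])]
mug [array([0.616, 0.313]), array([0.617, 0.328])]
1028
1510
bottle (array([ 0.43335557, -0.35336504,  1.28460083]), np.float64(0.08846327562103451))
[np.int64(1900), np.int64(2586)]
holder (array([0.54363085, 0.06978753, 0.1589288 ]), np.float64(0.042618243090219))
```

View pics/crop.png

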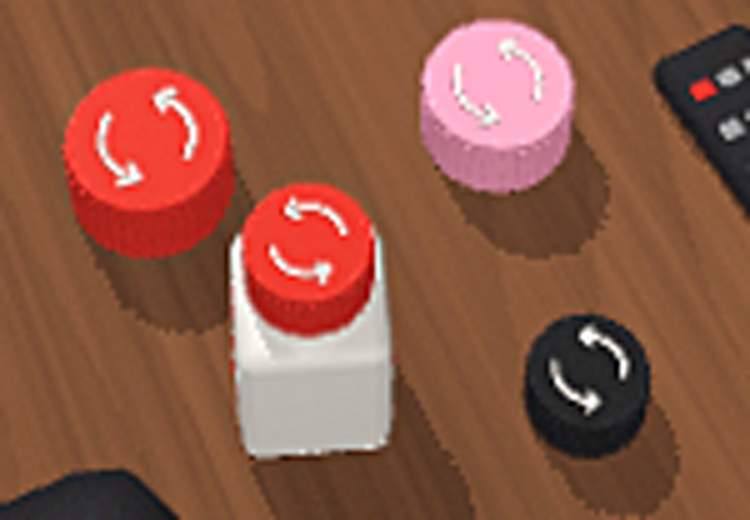

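The crop confirms it: the red cap on the white bottle is clearly smaller than the loose red one to its left. Next is a look from the wrist camera.

```bash
python3 - <<'E'
from h import *
b=np.array([.4335,-.3535])
fs=frame("scene"); print("toaster edge",onplane(fs,(83,221),0)[:2], "redcap",onplane(fs,(156,212),0)[:2])
print(np.round(frame("wrist")["T_tool_cam"],3).tolist())
for a in np.arange(-1.5,1.7,.5):
    q=ik([*b,.33],down(a)); q2=ik([.536,.119,.2],down(a)); print(round(a,2),None if q is None else np.round(q,2),None if q2 is None else np.round(q2,2))
E
```

```text
toaster edge [ 0.34246911 -0.42519432] redcap [ 0.42097918 -0.24466457]
[[-0.001, -0.957, -0.29, 0.073], [1.0, -0.001, 0.0, -0.001], [-0.0, -0.29, 0.957, -0.143], [0.0, 0.0, 0.0, 1.0]]
-1.5 [-0.82  0.3   0.02  1.29 -0.    2.25] [ 0.08  0.35 -0.25  0.98 -0.   -3.13]
-1.0 [-0.82  0.3   0.02  1.29  0.    1.75] [ 0.08  0.35 -0.25  0.98 -0.    2.65]
-0.5 [-0.82  0.3   0.02  1.29  0.    1.25] [ 0.08  0.35 -0.25  0.98  0.    2.15]
0.0 [-0.82  0.3   0.02  1.29  0.    0.75] [ 0.08  0.35 -0.25  0.98  0.    1.65]
0.5 [-0.82  0.3   0.02  1.29  0.    0.25] [ 0.08  0.35 -0.25  0.98  0.    1.15]
1.0 [-0.82  0.3   0.02  1.29  0.   -0.25] [ 0.08  0.35 -0.25  0.98  0.    0.65]
1.5 [-0.82  0.3   0.02  1.29  0.   -0.75] [ 0.08  0.35 -0.25  0.98  0.    0.15]
```

```bash
python3 - <<'E'
from h import *
b=np.array([.4335,-.3535])
movep([*b,.32],down(-.286)); move_l([*b,.28],rot=down(-.286)); sleep(.3)
f=frame("wrist"); s=get_state(); print(s["position"],s["clock"])
near=proj(f,np.array([[*b,.08]]))[0]; print(near)
m=mask("wrist",["bottle","cap"],near,60); print(m.sum())
print("tips",[(n,[np.round(onplane(f,d["centre"],z)[:2],4) for d in tip_of("wrist",n)]) for n,z in(("cap",.089),("mouth",.104),("bottle",0))])
x,c=fit([(f,m)],BOT,b,yaws=[-.5,-.286,0,.3]); print("fit",x,c)
im=f["img"][...,::-1].copy()
im[cv2.morphologyEx(m.astype(np.uint8),cv2.MORPH_GRADIENT,np.ones((3,3)))>0]=(0,255,0)
Rz=R.from_euler("z",x[2]).as_matrix()
for P in BOT[:3]: cv2.polylines(im,[cv2.convexHull(np.round(proj(f,P@Rz.T+[x[0],x[1],0])).astype(np.int32))],True,(255,0,0),1)
cv2.imwrite("pics/w1.png",cv2.resize(im,(800,600)))
E
```

```text
[ 0.43373518 -0.35377476  0.28069691] 5.8917
[249.69609178 164.59481938]
2763
tips [('cap', [array([ 0.5312, -0.2797]), array([ 0.4296, -0.3517]), array([ 0.51  , -0.3722]), array([ 0.414 , -0.2515])]), ('mouth', []), ('bottle', [array([ 0.4328, -0.3551])])]
fit [ 0.43341089 -0.35154371 -0.30468062] 0.10233918128654973
```

View pics/w1.png

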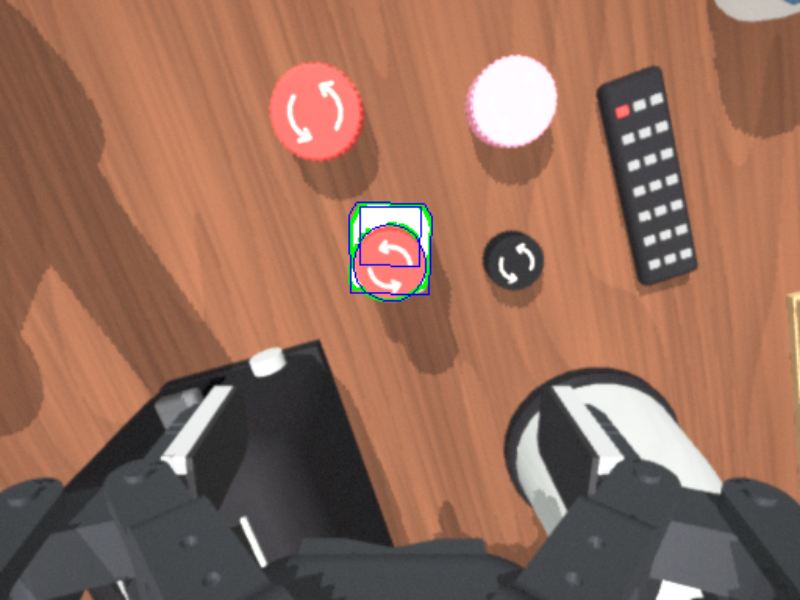

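Wrist view: the bottle at (390,250) has its cap at (389,262), and the overlaid fit agrees with it. The toaster and kettle are below the bottle in the picture and clear of the fingers. I'll grip the cap, carry the bottle by it and check the pose in hand.

```bash
python3 - <<'E'
from h import *
b=np.array([.4332,-.3527]); a=-.295
move_l([*b,.13],rot=down(a)); 
print("blocked",move_l([*b,.085],velocity=.06,until_force=6))
grab(60); s=get_state(); print(s["finger_gap"],s["grasp_force"],s["contact_force"],s["position"])
move_l([*b,.16],velocity=.08); sleep(.3)
s=get_state(); print(s["finger_gap"],s["grasp_force"],s["contact_force"],s["position"],s["clock"])
# to above pocket, then look at the holder on the way
ya=.159+ -.295+.295
h=np.array([.5436,.0698]); p=h+.05*np.array([-np.sin(.159),np.cos(.159)])
movep([*b,.25],down(a)); movep([p[0],p[1]-.03,.24],down(.15)); sleep(.4)
f={c:frame(c) for c in("scene","side","wrist")}
s=get_state(); print(s["position"],s["clock"])
for c in f:
    im=f[c]["img"][...,::-1]
    if c!="scene": cv2.imwrite(f"pics/{c}2.png",im)
    for n in("bottle","cap","holder","pocket"): print(c,n,[(np.round(d["centre"]).tolist(),round(d["score"],2)) for d in tip_of(c,n)][:4])
a_=cv2.hconcat([f["side"]["img"],f["wrist"]["img"]])[...,::-1]
cv2.imwrite("pics/pair.png",cv2.resize(a_,(800,300),interpolation=cv2.INTER_AREA))
E
```

```text
blocked False
0.5124448961799288 60.28338337317109 [-3.07695994  0.65734114  3.70647398] [ 0.43319484 -0.35284738  0.08549689]
0.5096862475298455 61.28364337608218 [-1.2394168  -0.66443972 -1.70214252] [ 0.43307499 -0.35256229  0.15964919] 10.0417
[0.53571797 0.08908001 0.24004259] 12.7
scene bottle [([287.0, 256.0], 0.67), ([277.0, 143.0], 0.61)]
scene cap [([166.0, 239.0], 0.95), ([275.0, 114.0], 0.73), ([155.0, 210.0], 0.69)]
scene holder [([276.0, 196.0], 0.62), ([312.0, 154.0], 0.29)]
scene pocket [([282.0, 185.0], 0.84)]
side bottle [([215.0, 151.0], 0.83)]
side cap [([214.0, 116.0], 0.87), ([288.0, 302.0], 0.85), ([220.0, 319.0], 0.74), ([308.0, 361.0], 0.58)]
side holder [([224.0, 199.0], 0.87)]
side pocket []
wrist bottle [([252.0, 197.0], 0.91)]
wrist cap [([130.0, 360.0], 0.91), ([250.0, 252.0], 0.72)]
wrist holder [([252.0, 176.0], 0.7)]
wrist pocket [([254.0, 135.0], 0.82)]
```

View pics/pair.png

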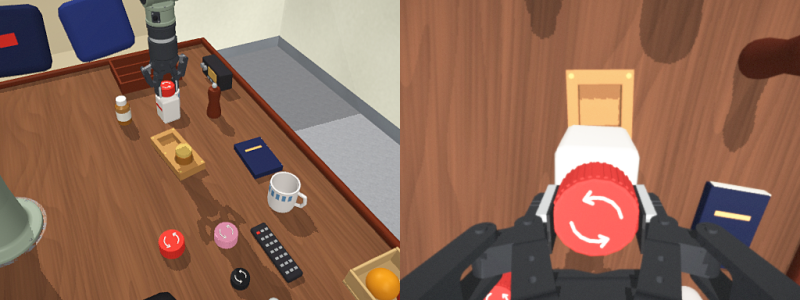

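The bottle hangs level from the cap, at (167,103) in the left picture. The pocket is half visible behind it in the wrist view at (600,105). Now I'll measure the bottle in hand against the pocket.

```bash
python3 - <<'E'
from h import *
p=np.array([.5357,.1192])
movep([p[0]-.0,p[1]-.055,.25],down(.15)); sleep(.4)
f={c:frame(c) for c in("scene","side","wrist")}; s=get_state(); t=s["position"]; print(t)
z0=t[2]-.0852
V={}
for c in f:
    n=proj(f[c],np.array([[t[0],t[1],z0+.05]]))[0]; V[c]=(f[c],mask(c,["bottle"],n,60))
B=BOT[:2]
for cs in (["scene"],["side"],["scene","side"],["wrist"],["scene","side","wrist"]):
    print("bottle",cs,*fit([V[c] for c in cs],B,t[:2],z0,yaws=[-.1,.15,.4]))
for c in f:
    for d in tip_of(c,"bottle")[:2]: print(c,"bottle tip",onplane(f[c],d["centre"],z0)[:2],d["score"])
    for d in tip_of(c,"pocket")[:1]: print(c,"pocket tip",onplane(f[c],d["centre"],.008)[:2],d["score"])
H={}
for c in("scene","side"):
    n=proj(f[c],np.array([[.5436,.0698,.02]]))[0]; H[c]=(f[c],mask(c,["holder","jar"],n,40))
for cs in (["scene"],["side"],["scene","side"]):
    x,e=fit([H[c] for c in cs],HOL,(.5436,.0698),yaws=[0,.16,.3]); print("holder",cs,x,e,"pocket",x[:2]+.05*np.array([-np.sin(x[2]),np.cos(x[2])]))
cv2.imwrite("pics/w3.png",cv2.resize(f["wrist"]["img"][:256,128:384,::-1],None,fx=2.3,fy=2.3,interpolation=cv2.INTER_CUBIC))
E
```

```text
[0.53565864 0.06437528 0.24992302]
bottle ['scene'] [0.53520469 0.06399291 0.61516708] 0.16842105263157892
bottle ['side'] [ 0.53551306  0.06498464 -0.14703477] 0.2724252491694352
bottle ['scene', 'side'] [ 0.5342308   0.06124079 -0.1491873 ] 0.22876498286582442
bottle ['wrist'] [ 0.53190243  0.07628777 -0.36060897] 0.597610744230912
bottle ['scene', 'side', 'wrist'] [ 0.53439606  0.0642621  -0.12685717] 0.36849646795912605
scene bottle tip [0.52699357 0.07239164] 0.85
scene bottle tip [0.90614601 0.0335625 ] 0.46
scene pocket tip [0.09072451 0.38241082] 0.35
side bottle tip [0.53470755 0.06125479] 0.7
side pocket tip [0.53433228 0.12596455] 0.87
wrist bottle tip [0.53547374 0.06574155] 0.94
wrist pocket tip [0.53660844 0.12014957] 0.96
holder ['scene'] [0.54370773 0.06787715 0.1417664 ] 0.08312593330014928 pocket [0.53664313 0.11737554]
holder ['side'] [0.54433836 0.06977108 0.14261178] 0.03679570716749714 pocket [0.53723192 0.11926349]
holder ['scene', 'side'] [0.54440209 0.06796876 0.14181056] 0.0626086923760869 pocket [0.5373353  0.11746685]
```

View pics/w3.png

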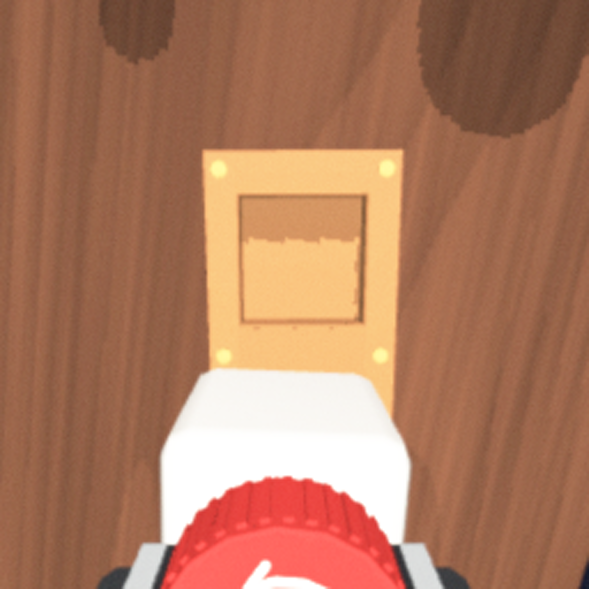

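The wrist crop shows the pocket rim corners at (239,195), (366,195), (364,322) and (241,324). The bottle's far lower edge runs (207,375)–(358,374), and its shoulder corners are at (163,455) and (408,462). I'll compute the alignment from these.

```bash
python3 - <<'E'
from h import *
f=frame("wrist"); s=get_state(); t=np.array(s["position"]); z0=t[2]-.0852
g=lambda u,v,z: onplane(f,(128+u/2.3,v/2.3),z)[:2]
C=np.array([g(*c,.03) for c in((239,195),(366,195),(364,322),(241,324))])
print("pocket",C.mean(0),"sides",[np.linalg.norm(C[i]-C[i-1]) for i in range(4)])
for i,j in((0,1),(3,2),(2,1),(3,0)):
    d=C[j]-C[i]; print("ang",np.arctan2(d[1],d[0])%(np.pi/2))
C=np.array([g(*c,.03) for c in((203,150),(403,150))]); d=C[1]-C[0]; print("block edge",np.linalg.norm(d),np.arctan2(d[1],d[0]))
for n,a,b,z,off in(("bottom",(203,376),(362,375),z0+.004,.028),("shoulder",(162,457),(409,463),z0+.079,.028)):
    a,b=g(*a,z),g(*b,z); d=b-a; w=np.linalg.norm(d); u=d/w
    print(n,w,"yaw",np.arctan2(u[1],u[0]),"centre",(a+b)/2-off*np.array([-u[1],u[0]])-t[:2])
print(t, R.from_rotvec(s["eef_rot"]).as_matrix()[:2,1])
E
```

```text
pocket [0.53751991 0.11910941] sides [np.float64(0.06037144347631409), np.float64(0.05964098214874515), np.float64(0.05939920380428632), np.float64(0.060666932867387606)]
ang 0.14895447412437704
ang 0.16511284540659074
ang 0.16537870679654731
ang 0.14825068845008293
block edge 0.09236823235460571 0.14896777310670606
bottom 0.04947878009360696 yaw 0.15529349010458207 centre [ 0.00062098 -0.00137697]
shoulder 0.05299833706273949 yaw 0.12329733063325898 centre [ 0.00079342 -0.00427413]
[0.53571214 0.06416656 0.25001969] [0.98877741 0.14939621]
```

```bash
python3 - <<'E'
from h import *
T=[.5372,.1185]; r=down(.157)
move_l([*T,.25],velocity=.12,rot=r); move_l([*T,.125],velocity=.1); sleep(.3)
hit=move_l([*T,.088],velocity=.03,until_force=5)
s=get_state(); print(hit,s["position"],s["contact_force"],s["wrist_torque"],s["clock"],s["finger_gap"])
f=frame("side"); cv2.imwrite("pics/s4.png",cv2.resize(f["img"][90:250,130:330,::-1],None,fx=3.5,fy=3.5,interpolation=cv2.INTER_CUBIC))
E
```

```text
True [0.5369761  0.11842199 0.09254902] [-0.48837292 -0.56248068  6.58585346] [-0.02695407  0.05323276  0.03578578] 18.0833 0.5162421807931468
```

View pics/s4.png

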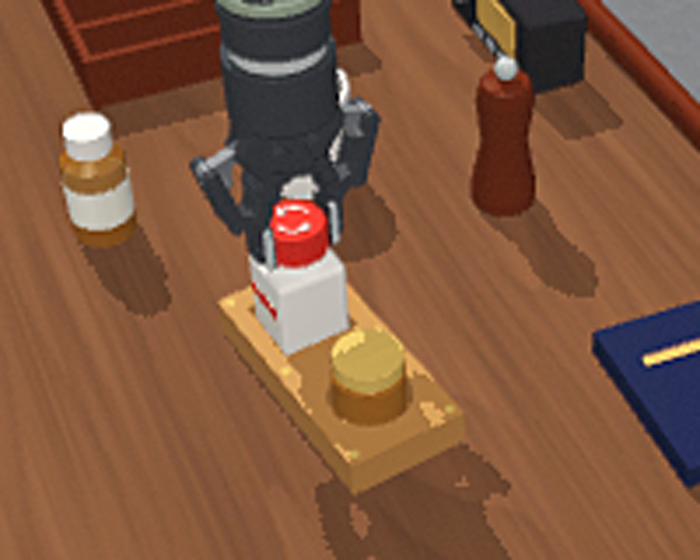

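The bottle sits in the square pocket at (300,295) in the crop, and contact came at the expected height. Next I press and turn.

```bash
python3 - <<'E'
from h import *
s=get_state(); x,y,_=s["position"]; T=[.5372,.1185]; z=.0915
while z>.082:
    z-=.0008; move_l([*T,z],velocity=.02); s=get_state(); F=s["contact_force"][2]
    if F>13: break
print("press",z,s["position"],F,s["finger_gap"],s["clock"])
sleep(.2)
for k in range(1,9):
    movep([*T,z],down(.157+np.radians(8*k)+0)); s=get_state()
    print(k,np.round(s["contact_force"],1),np.round(s["wrist_torque"][2],2),np.round(s["position"],4))
print(s["clock"],s["finger_gap"])
E
```

```text
press 0.08510000000000004 [0.53783598 0.11853514 0.08718278] 14.836896207005656 0.5101985582262373 20.1333
1 [-3.4 -0.8 13.8] 0.02 [0.5384 0.1186 0.0873]
2 [-3.3 -0.5 13.3] 0.06 [0.5389 0.1187 0.0874]
3 [-1.8  0.  13.3] 0.04 [0.5392 0.1188 0.0875]
4 [-1.3  0.5 13.4] 0.12 [0.5393 0.1189 0.0875]
5 [-0.9  0.7 13.5] 0.08 [0.5395 0.1189 0.0876]
6 [-1.   0.8 13.1] -0.01 [0.5397 0.119  0.0877]
7 [-0.8  0.1 12.5] 0.06 [0.5398 0.119  0.0877]
8 [-0.6  1.3 13.1] 0.05 [0.5398 0.1192 0.0877]
22.4 0.511495846883848
```

```bash
python3 - <<'E'
from h import *
s=get_state(); p=s["position"]; r=down(.157+np.radians(64))
move_l([p[0],p[1],.0925],velocity=.02,rot=r); print(get_state()["contact_force"])
move_l([.5378,.1188,.105],velocity=.03); sleep(.3)
s=get_state(); print(s["contact_force"],s["position"],s["finger_gap"],s["clock"])
ims=[frame(c)["img"][a:a+140,b:b+130] for c,a,b in(("side",100,160),("scene",90,220))]
cv2.imwrite("pics/l5.png",cv2.resize(cv2.hconcat(ims)[...,::-1],None,fx=3,fy=3,interpolation=cv2.INTER_CUBIC))
E
```

```text
[-0.92760168  0.66277636  6.0455727 ]
[-0.84872107 -0.06778379 -0.24947571] [0.53773138 0.11878399 0.10484481] 0.514946205239654 23.8167
```

View pics/l5.png

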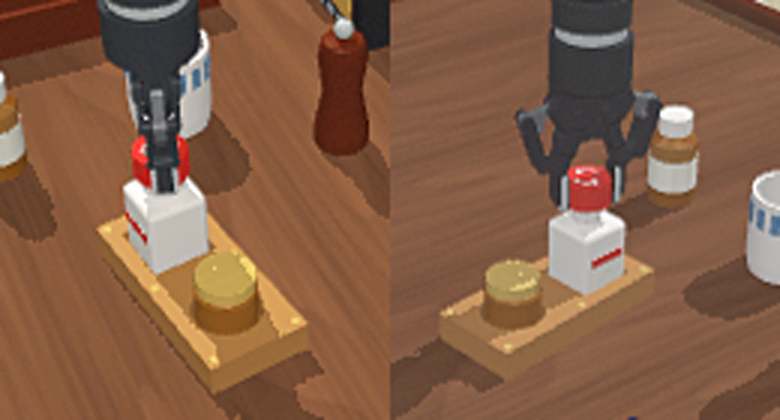

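In both views the cap has come up, the neck shows at (588,215) in the right-hand view, and the bottle is still seated. I'll raise the cap to 5 cm, check, and hand in.

```bash
python3 - <<'E'
from h import *
move_l([.5376,.1188,.158],velocity=.05); sleep(.8)
s=get_state(); print(s["contact_force"],s["position"],s["finger_gap"],s["grasp_force"],s["clock"])
ims=[frame(c)["img"][a:a+140,b:b+130] for c,a,b in(("side",80,160),("scene",80,220))]
cv2.imwrite("pics/l6.png",cv2.resize(cv2.hconcat(ims)[...,::-1],None,fx=3,fy=3,interpolation=cv2.INTER_CUBIC))
E
```

```text
[-0.28960756 -1.03524714  0.26434065] [0.53761496 0.11881606 0.15802391] 0.5106421515335731 63.25487069785595 25.925
```

View pics/l6.png

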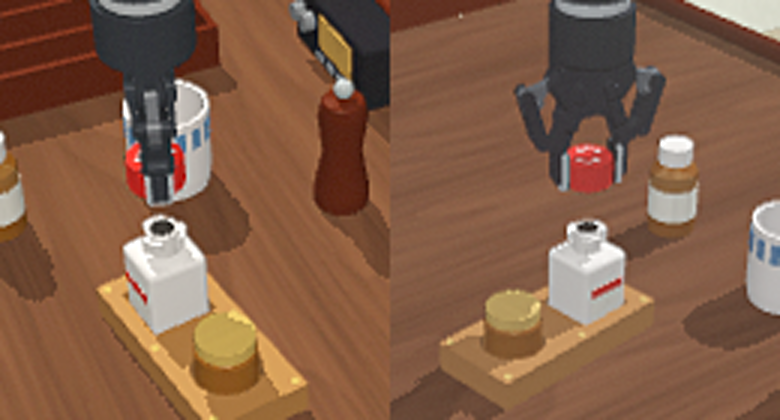

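The cap is held level above the open mouth at (588,230), and the bottle is flat in its pocket.

```bash
python3 -c "
from cell import *
print(sign_off())"
```

```text
the job is handed in; nothing more can be done
None
```

The job is handed in: the bottle sits flat in the square pocket, and its red cap is off and held level about 5 cm above the mouth. No bystander was seen to move, and the run took about 26 s; the hand-in gave no verdict.

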